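# Level the riser shelf with the spirit level

## Robot

A 7-joint arm with a two-finger parallel gripper is mounted at the origin on a cart in front of the work surface, level with it; the furniture and walls round the work are solid. World frame = base frame: x ahead of the robot, y to its left, z up, the work surface at z = 0. Lengths are in m, angles in rad, forces in N, time in s.
With the tool pointing down it reaches from about 0.4 to 0.875 m from the base axis. Payload 6.5 kg.
Tool frame: the origin (TCP) lies midway between the tips of the shut fingers; the grasp point (between the pads) lies behind it (grip_depth is the z of the grasp point in the tool frame, in m); z points along the fingers, x is the direction in which the jaws open and shut, and the axes are right-handed (so a half turn about z gives the same grasp; the last joint's range is limited). The gripper opens to 85 mm and grips with 20 to 120 N. Pads are 22 mm wide; open, the fingers measure 114 mm over their backs; the gripper's body (76 mm by 85 mm) begins 54 mm behind the grasp point. The pads swing forward as they close: fully open they stand 13 mm farther back than shut.
Start: joints at [1.086, 0.536, -0.004, 1.538, 0.003, 1.067, -0.071], TCP at [0.264, -0.594, 0.231] pointing down, gripper open.
Joint ranges: [-2.7, 2.7], [-0.37, 2.16], [-1.27, 1.26], [0.24, 2.4], [-1.31, 4.45], [0.19, 1.91], [-2.76, 2.76]. Speed limits (rad/s): [2.39, 2.39, 3.14, 3.14, 3.14, 3.14, 3.14].

## Interface

Orientations are given as a 3x3 rotation matrix whose columns are the frame's x, y, z axes.
In Python, from cell import * gives the robot as it stands. The module is installed in compiled form; this text tells all that it offers.
- The arm moves only by the tool arm_command, never from a script. Its argument "plan" is a list of rows, each a list of 2 entries, a list of its own where there are three numbers: the shift along the world's x, y, z in m, then the turn about the world's z in degrees. In form: [[[dx, dy, dz], turn], ...]. A call has exactly 10 rows; each row is the pose to reach, as a shift and turn from the pose commanded when the call began; what a row does not reach only later rows make up. A row lasts 1/10 s, in which the tool goes at most 50 mm and 8.59 degrees, less where a joint would pass 70% of its speed; a pose out of reach is approached as far as the arm can. A call with a gripper value outside its range is refused whole. "grip" is the opening in per cent of the stroke, from 0 (shut) to 100 (fully open), set as the call begins (left out, the last holds). The fingers move at their own pace and stop on an object; "newtons" is the grip in N (left out, the last holds). Time passes only in rows, so rows that repeat a pose let the fingers close, or fill a call up. It gives the time, the measured TCP pose, the force and the opening at its end, in the units of the state.
- read_state(): the state, without advancing time (a new reading comes with each control period).
- capture(name): name is "scene" or "top" or "wrist"; returns a dict with "pixels" (480x640x3 uint8, red, green, blue), "vertical_fov" (degrees; the focal length in pixels is half the picture's height over the tangent of half this angle, whatever the lens; pixels are square), "cx", "cy" (the principal point, pixels), "position" and "orientation" of the camera in the world. Camera axes: x right, y down, z forward; pixel columns grow to the right and rows downward; lengths in m; the calibration is good to about 2 mm. A picture is of the moment at which its call begins. There is no depth.
- job_done(): hands the job in, once; it reports no verdict.
The state is a dict: "time": time; "qpos": joint angles; "joint_velocities": joint speeds; "joint_efforts": joint torques, N m; "ee_pos": TCP position; "ee_rot": TCP orientation; "contact_force": force on the tool from outside, world axes, zero at the start; "moment": the same for the moment, N m; "width": finger opening in m.
Only numpy, scipy, OpenCV 4.12 (cv2) and the standard library are available. Lean on these libraries where they do the work, as an engineer would, in place of code of your own. Each camera call takes 0.05 s, during which the arm holds its last target. There are 200 camera calls.

## Task

The little shelf on the worktop leans: lift the spirit level up off its two hooks, lay it flat on the shelf, lengthwise in the part away from the black foot wheel, and let go of it. Then grip the foot wheel, press it down so that the sprung end of the shelf sits fully down, and turn the wheel until the bubble stands between the two lines; finish while still gripping the wheel and pressing it down, with the bubble centred. Leave the mug, the salt shaker and the tea light where they are.

Things in the scene. Friction and masses are not known exactly. Their poses are not given: they have to be found in the camera images.
- level: Spirit level: aluminium bar 24 mm wide (x), 140 long (y), 36 high, about 0.2 kg, black end caps; origin at the centre of its underside, z up. Steel pins 8 mm thick stick out 20 mm at both ends (to y = +-90), axis 27 mm above the underside. It hangs upright by the pins in the two hooks, underside about 123 mm over the worktop; 22 mm of lift clears them. Free above: grip its middle across the 24 mm.
- vial_mid (a point): Middle of the vial, on the level's top face, 36 mm above the middle of its underside; axes as the level's. The yellow-green vial, 76 mm long along y and 16 mm thick, stands 6 mm proud (fingers do not collide with it); two thin black lines ring it 12 mm either side of the middle.
- bubble (a point): White bubble in the vial, 16 mm long. It slides along the level's y axis, up to 27 mm either side of vial_mid, towards the higher end: 1 mm for each milliradian that the level leans. It settles within about 1.5 s of a movement. Centred = between the two lines, within 4 mm of vial_mid along the level.
- rack: Stand of the level, fixed: wooden base plate 90 mm by 200 mm (y), two upturned steel hooks 8 mm thick at y = +-83 mm, their posts at x = +30 mm, their cradles at x = 0. Posts end about 168 mm over the worktop, the open front tips at 162 mm. Origin on the worktop, under the middle of the hanging level.
- board_mid (a point): Middle of the top face of the wooden shelf board, 140 mm (x) by 260 mm (y), top about 85 mm over the worktop; z is its upward normal, y points to the foot wheel. Hinged along x at y = -115 mm; the wheel end (+y) moves up and down. Lay the level along y, its middle at about y = -40 mm (-80 to +15 will do), within 50 mm of the middle line.
- foot_wheel: Black ribbed wheel of the levelling foot: upright cylinder, 38 mm across for the fingers, 34 mm high, on the board at y = +110 mm from board_mid, x = 0. Origin at the centre of its underside, 4 mm above the board when that is level. Turns about its axis with light friction (0.05 N m), stays where left. At the start the pressed wheel end is too low, by 0.75 to 1.45 rad clockwise.
- wheel_top (a point): Centre of the wheel's top face, 34 mm above its origin. A radian clockwise (from above) makes the board climb the foot's screw by 3.6 mm at the wheel, leans it 16 mrad and moves the bubble of a level lying lengthwise 16 mm towards the wheel; anticlockwise does the reverse. The wheel itself keeps its height as it turns. The grip may be renewed.
- foot_spring (a joint): Spring travel of the wheel end of the shelf (wheel and board together), rad: 0 = pressed fully down onto the foot, 0.012 = sprung up (2.7 mm at the wheel), as when nobody presses. About 5 N down on the wheel takes it fully down; press with 8 to 15 N. The bubble counts only while it is down; unpressed it reads 12 mm too far towards the wheel.
- mug_2: Bystander: mug 83x116x94 mm behind the shelf, origin at the centre of its underside. Leave alone.
- salt_shaker: Bystander: salt shaker, 44 mm across, 90 mm high, behind the gap between stand and shelf, origin at the centre of its underside. Leave alone.
- tea_light: Bystander: tea light, 38 mm across, 15 mm high, behind the shelf, right of the mug, origin at the centre of its underside. Leave alone.

How it is judged:
On the way, in this order (a step that is already met when the one before it is completed fails the run):
1. the spirit level is lifted up off both hooks (z of level in the frame of rack above 0.145 m and contact force between level and rack below 0.05 N), for 0.1 s.
2. the spirit level lies flat and lengthwise on the shelf, let go (x of level in the frame of board_mid between -0.055 and 0.055 m and y of level in the frame of board_mid between -0.085 and 0.02 m and z of level in the frame of board_mid between -0.004 and 0.004 m and angle between the y axis of level and the y axis of board_mid, either way round below 0.2 rad and angle between the z axis of level and the z axis of board_mid, either way round below 0.03 rad and contact force between the fingers and level below 0.1 N and linear speed of level below 0.02 m/s), for 0.2 s.
At the end, for the whole second after the job is handed in: Level flat and lengthwise (0.2 rad) on the shelf, middle within 55 mm of its middle line and -85 to +20 mm along y from board_mid, untouched; bubble within 4 mm of the vial middle; foot_spring below 0.003 rad; fingers on the wheel with over 2 N, all through the last second (x of level in the frame of board_mid between -0.055 and 0.055 m and y of level in the frame of board_mid between -0.085 and 0.02 m and z of level in the frame of board_mid between -0.004 and 0.004 m and angle between the y axis of level and the y axis of board_mid, either way round below 0.2 rad and angle between the z axis of level and the z axis of board_mid, either way round below 0.03 rad and contact force between the fingers and level below 0.1 N and y of bubble in the frame of vial_mid between -0.004 and 0.004 m and value of joint foot_spring below 0.003 rad and contact force between the fingers and foot_wheel above 2 N); the arm keeps its last pose, push and grip.
It fails at once if the mug is moved more than 25 mm (distance of mug_2 from where it was at the start of the episode above 0.025 m).
It fails at once if the salt shaker is moved more than 25 mm (distance of salt_shaker from where it was at the start of the episode above 0.025 m).
It fails at once if the tea light is moved more than 25 mm (distance of tea_light from where it was at the start of the episode above 0.025 m).
It also fails if it takes over 51 s, if anything falls off the work surface, if the arm or the gripper's body presses on something with over 40 N, if the wrist force passes 120 N, or if a joint passes its speed limit or range.

## Working session

There is one attempt and no reset: what is moved stays moved. The work goes in short steps, Python scripts to look and compute and a tool call to move; the robot and the scene stay as the last step left them, time stands still between calls to the robot, and variables do not carry over. Pictures are saved under pics/ and viewed, about 8 in all and at most 12, crops included, and the job is handed in when it is done.

Besides the shell and the picture viewer there is one more tool, called after ">>>" by a JSON object that holds its "name" and its "arguments", one argument or row to a line. arm_command: Moves the arm, as the interface text tells. Its arguments: {"type":"object","properties":{"plan":{"type":"array","items":{"type":"array"}},"grip":{"type":"number"},"newtons":{"type":"number"}},"required":["plan"]}

```bash
mkdir -p pics; cat > h.py <<'E'
from cell import *
import numpy as np, cv2
def snap(cam,name):
    c=capture(cam); cv2.imwrite(f"pics/{name}.png",c["pixels"][:,:,::-1]); 
    np.savez(f"pics/{name}.npz",p=c["position"],R=c["orientation"],f=240/np.tan(np.radians(c["vertical_fov"])/2),c=[c["cx"],c["cy"]])
    return c
def ray(name,u,v):
    d=np.load(f"pics/{name}.npz"); r=d["R"]@np.array([(u-d["c"][0])/d["f"],(v-d["c"][1])/d["f"],1]); return d["p"],r
def atz(name,u,v,z):
    p,r=ray(name,u,v); return p+r*(z-p[2])/r[2]
def proj(name,X):
    d=np.load(f"pics/{name}.npz"); q=d["R"].T@(np.array(X)-d["p"]); return q[:2]/q[2]*d["f"]+d["c"]
def tri(obs):
    A=np.zeros((3,3));b=np.zeros(3)
    for n,u,v in obs:
        p,r=ray(n,u,v); r=r/np.linalg.norm(r); M=np.eye(3)-np.outer(r,r); A+=M;b+=M@p
    return np.linalg.solve(A,b)
E
python3 - <<'E'
from h import *
a=snap("scene","s0");b=snap("top","t0")
for c in(a,b):print(c["position"],c["orientation"].round(3).tolist(),c["vertical_fov"],c["cx"],c["cy"])
s=read_state();print(s["time"],s["ee_pos"],s["ee_rot"],s["width"],s["contact_force"]);
import cell;print([k for k in dir(cell) if k[0]!='_'])
E
```

```text
[0.17397344 0.35275417 0.63277167] [[-0.781, -0.391, 0.486], [-0.624, 0.472, -0.623], [0.015, -0.79, -0.613]] 51.73356934518218 318.7326332915479 233.9086247893769
[ 0.46036692 -0.15879938  0.99927632] [[-0.03, -0.992, 0.123], [-0.999, 0.027, -0.026], [0.023, -0.124, -0.992]] 57.37357583527504 318.20620962059843 247.60725113535193
0.1 [ 0.26409518 -0.59332162  0.23049237] [[ 4.06708160e-01 -9.13557851e-01 -7.24931721e-04]
 [-9.13556812e-01 -4.06708793e-01  1.38152752e-03]
 [-1.55694142e-03  1.00387795e-04 -9.99998783e-01]] 0.08536616689247536 [ 0.2479891  -0.10471467 -0.29482134]
['PlanningError', 'capture', 'grip_depth', 'job_done', 'read_state']
```

View pics/s0.png

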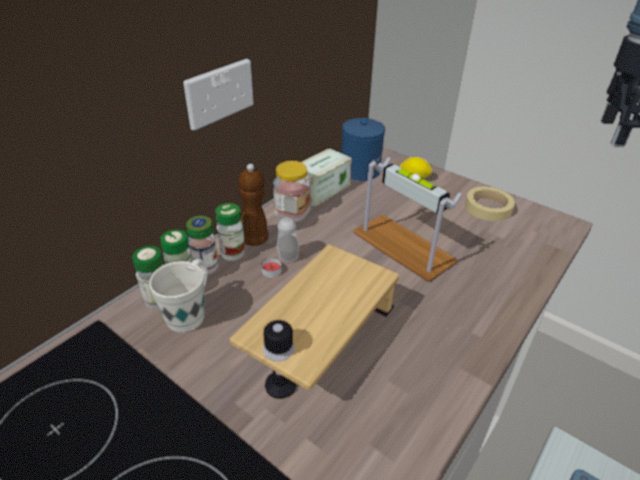

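View pics/t0.png

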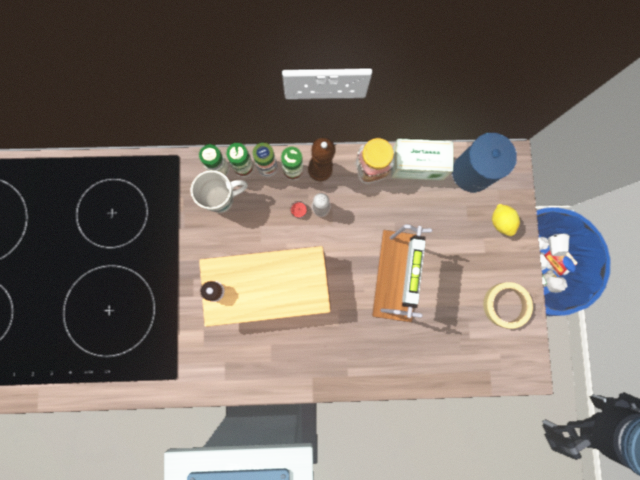

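```bash
python3 - <<'E'
from h import *
t=cv2.imread("pics/t0.png");s=cv2.imread("pics/s0.png")
R=lambda i,k:cv2.resize(i,None,fx=k,fy=k,interpolation=cv2.INTER_CUBIC)
A=R(t[225:330,190:450],3); B=R(s[315:402,250:310],3); C=R(s[150:237,360:470],3)
D=np.zeros((261,780,3),np.uint8); D[:,:180]=B; D[:,200:530]=C
cv2.imwrite("pics/c0.png",np.vstack([A,D]))
E
```

```text
(no output)
```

View pics/c0.png

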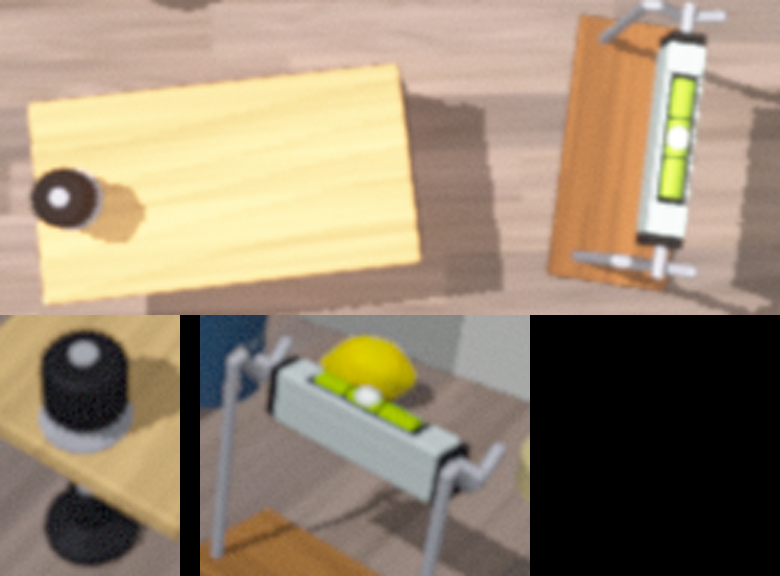

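```bash
python3 - <<'E'
from h import *
T=lambda u,v:("t0",190+u/3,225+v/3)
print("vial tri",tri([T(678,137),("s0",416,177.3)]),"z.163",atz(*T(678,137),.163))
p1,p2=atz(*T(688,8),.15),atz(*T(658,272),.15);print("pins",p1,p2,np.linalg.norm(p1-p2),np.degrees(np.arctan2(*(p1-p2)[[1,0]])))
v1,v2=atz(*T(684,75),.163),atz(*T(672,200),.163);print("vial ends",(v1+v2)/2,np.linalg.norm(v1-v2),np.degrees(np.arctan2(*(v1-v2)[[1,0]])))
w=tri([T(60,197),("s0",277.7,327.3)]);print("wheel tri",w,"z",atz(*T(60,197),.124))
c=[atz(*T(*q),.085) for q in((29,103),(398,64),(420,261),(45,304))]
print(np.array(c).round(4),"mid",np.mean(c,0))
for i in range(4):
  e=c[(i+1)%4]-c[i];print(np.linalg.norm(e),np.degrees(np.arctan2(e[1],e[0])))
print(grip_depth,read_state()["time"])
E
```

```text
vial tri [ 0.51395994 -0.36710357  0.1650158 ] z.163 [ 0.51434117 -0.36747318  0.163     ]
pins [ 0.59985166 -0.38220141  0.15      ] [ 0.42897181 -0.35285548  0.15      ] 0.17338138804545972 -9.744593855015651
vial ends [ 0.51426111 -0.36749182  0.163     ] 0.08068839110477391 -8.773511768726243
wheel tri [0.48903957 0.03353022 0.1281957 ] z [0.48880325 0.03418265 0.124     ]
[[ 0.5556  0.0642  0.085 ]
 [ 0.5761 -0.1927  0.085 ]
 [ 0.439  -0.2036  0.085 ]
 [ 0.4178  0.0529  0.085 ]] mid [ 0.49713015 -0.06978582  0.085     ]
0.2576767573887152 -85.4553853193775
0.1374527122927407 -175.44408605670893
0.25734887020670466 94.73822966857611
0.13832280547322545 4.692268394897381
-0.0187 0.1
```

>>> {"name": "arm_command", "arguments": {
  "plan": [
    [[0.03, 0.03, 0.0], -4],
    [[0.06, 0.06, 0.0], -8],
    [[0.09, 0.09, 0.0], -12],
    [[0.12, 0.12, 0.0], -16],
    [[0.15, 0.15, 0.0], -20],
    [[0.18, 0.18, 0.0], -24],
    [[0.21, 0.2, 0.0], -28],
    [[0.235, 0.215, 0.0], -33],
    [[0.25, 0.226, 0.0], -33],
    [[0.25, 0.226, 0.0], -33]
  ],
  "grip": 100,
  "newtons": 50
}}

```text
time: 1.1
ee_pos: [0.5165, -0.3651, 0.2308]
ee_rot: [[-0.15, -0.989, 0.0], [-0.989, 0.15, 0.002], [-0.002, -0.0, -1.0]]
contact_force: [-0.3, -0.1, -0.1]
width: 0.0857
```

```bash
python3 - <<'E'
from h import *
snap("wrist","w0"); s=read_state();print(s["time"],s["ee_pos"],np.degrees(np.arctan2(s["ee_rot"][1][0],s["ee_rot"][0][0])),s["qpos"])
print(proj("w0",[.514,-.367,.163]),proj("w0",[.6,-.3814,.15]),proj("w0",[.428,-.3536,.15]))
E
```

```text
1.15 [ 0.51439594 -0.36728414  0.2308415 ] -98.7930288693824 [ 0.51611356  0.50601945  0.04621913  1.59095919 -0.02565069  1.04616995
 -1.15484455]
[320.5546084  264.52106722] [322.95675015 105.41306195] [319.98069813 381.07630586]
```

View pics/w0.png

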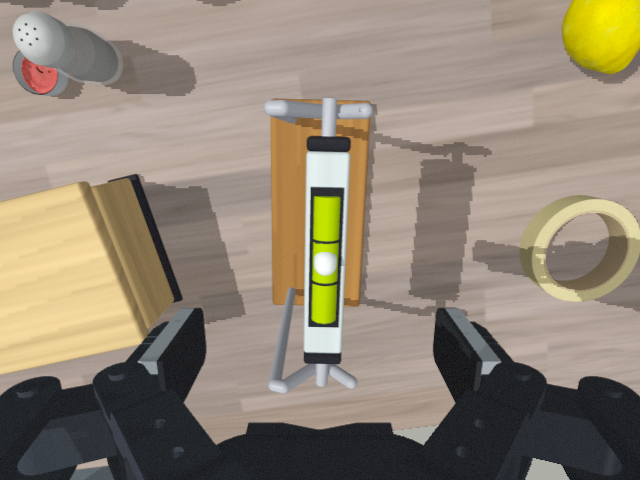

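```bash
python3 - <<'E'
from h import *
print(atz("w0",325.5,262,.163))
a,b=atz("w0",329,105,.15),atz("w0",322,380,.15);print(a,b,(a+b)/2,np.degrees(np.arctan2(*(a-b)[[1,0]])))
print(read_state()["ee_pos"])
E
```

```text
[ 0.51508501 -0.37003814  0.163     ]
[ 0.59971251 -0.38468854  0.15      ] [ 0.42862274 -0.35506276  0.15      ] [ 0.51416762 -0.36987565  0.15      ] -9.823883665370875
[ 0.51439594 -0.36728414  0.2308415 ]
```

>>> {"name": "arm_command", "arguments": {
  "plan": [
    [[0.0, -0.002, -0.03], -0.6],
    [[0.0, -0.002, -0.06], -0.6],
    [[0.0, -0.002, -0.085], -0.6],
    [[0.0, -0.002, -0.1], -0.6],
    [[0.0, -0.002, -0.1], -0.6],
    [[0.0, -0.002, -0.1], -0.6],
    [[0.0, -0.002, -0.1], -0.6],
    [[0.0, -0.002, -0.1], -0.6],
    [[0.0, -0.002, -0.1], -0.6],
    [[0.0, -0.002, -0.1], -0.6]
  ]
}}

```text
time: 2.15
ee_pos: [0.5146, -0.3699, 0.1318]
ee_rot: [[-0.167, -0.986, 0.001], [-0.986, 0.167, -0.0], [0.0, -0.001, -1.0]]
contact_force: [0.1, -0.3, -0.3]
width: 0.0857
```

>>> {"name": "arm_command", "arguments": {
  "plan": [
    [[0, 0, 0], 0],
    [[0, 0, 0], 0],
    [[0, 0, 0], 0],
    [[0, 0, 0], 0],
    [[0, 0, 0], 0],
    [[0, 0, 0], 0],
    [[0, 0, 0], 0],
    [[0, 0, 0], 0],
    [[0, 0, 0], 0],
    [[0, 0, 0], 0]
  ],
  "grip": 0,
  "newtons": 50
}}

```text
time: 3.15
ee_pos: [0.5148, -0.3694, 0.1314]
ee_rot: [[-0.166, -0.986, 0.001], [-0.986, 0.166, 0.0], [-0.0, -0.001, -1.0]]
contact_force: [1.2, 3.9, 4.2]
width: 0.0231
```

>>> {"name": "arm_command", "arguments": {
  "plan": [
    [[0, 0, 0.005], 0],
    [[0, 0, 0.012], 0],
    [[0, 0, 0.02], 0],
    [[0, 0, 0.028], 0],
    [[0, 0, 0.036], 0],
    [[0, 0, 0.044], 0],
    [[0, 0, 0.052], 0],
    [[0, 0, 0.06], 0],
    [[0, 0, 0.068], 0],
    [[0, 0, 0.07], 0]
  ]
}}

```text
time: 4.15
ee_pos: [0.5148, -0.3702, 0.2026]
ee_rot: [[-0.167, -0.986, 0.001], [-0.986, 0.167, -0.001], [0.001, -0.002, -1.0]]
contact_force: [0.2, -0.0, -2.1]
width: 0.0233
```

```bash
python3 - <<'E'
from h import *
snap("scene","s1");snap("wrist","w1"); s=read_state();print(s["time"],s["ee_pos"],s["contact_force"])
i=np.hstack([cv2.imread("pics/s1.png")[60:460,100:500],cv2.resize(cv2.imread("pics/w1.png"),(400,300))[0:300].copy() if 0 else cv2.copyMakeBorder(cv2.resize(cv2.imread("pics/w1.png"),(400,300)),0,100,0,0,cv2.BORDER_CONSTANT)])
cv2.imwrite("pics/c1.png",i)
E
```

```text
4.25 [ 0.51448568 -0.36992155  0.20169033] [ 0.31872453  0.45294678 -2.74473569]
```

View pics/c1.png

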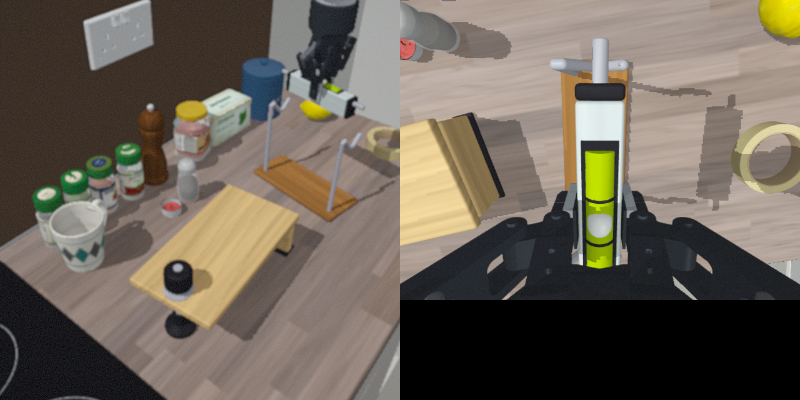

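>>> {"name": "arm_command", "arguments": {
  "plan": [
    [[0, 0.015, 0], 5],
    [[-0.002, 0.04, 0], 12],
    [[-0.004, 0.07, 0], 20],
    [[-0.006, 0.1, 0], 28],
    [[-0.008, 0.13, 0], 36],
    [[-0.01, 0.16, 0], 44],
    [[-0.012, 0.19, 0], 52],
    [[-0.013, 0.22, 0], 60],
    [[-0.014, 0.24, 0], 68],
    [[-0.0145, 0.253, 0], 76]
  ]
}}

```text
time: 5.25
ee_pos: [0.4995, -0.1147, 0.2011]
ee_rot: [[0.92, -0.393, -0.001], [-0.393, -0.92, 0.001], [-0.001, -0.0, -1.0]]
contact_force: [0.3, -0.5, -1.6]
width: 0.0236
```

>>> {"name": "arm_command", "arguments": {
  "plan": [
    [[0, 0, -0.01], 8],
    [[0, 0, -0.02], 16],
    [[0, 0, -0.03], 23],
    [[0, 0, -0.04], 28.2],
    [[0, 0, -0.05], 28.2],
    [[0, 0, -0.06], 28.2],
    [[0, 0, -0.07], 28.2],
    [[0, 0, -0.078], 28.2],
    [[0, 0, -0.08], 28.2],
    [[0, 0, -0.08], 28.2]
  ]
}}

```text
time: 6.25
ee_pos: [0.4997, -0.1167, 0.121]
ee_rot: [[0.997, 0.08, -0.001], [0.08, -0.997, 0.0], [-0.001, -0.0, -1.0]]
contact_force: [-0.5, -0.7, -2.1]
width: 0.0229
```

```bash
python3 - <<'E'
from h import *
snap("scene","s2");snap("wrist","w2"); s=read_state();print(s["time"],s["ee_pos"],s["contact_force"],np.degrees(np.arctan2(s["ee_rot"][1][0],s["ee_rot"][0][0])))
R=lambda i:cv2.copyMakeBorder(i,0,600-i.shape[0],0,0,cv2.BORDER_CONSTANT)
i=np.hstack([R(cv2.resize(cv2.imread("pics/s2.png")[180:400,220:420],None,fx=2,fy=2,interpolation=2)),R(cv2.resize(cv2.imread("pics/w2.png"),(400,300)))])
cv2.imwrite("pics/c2.png",i[:460])
E
```

```text
6.35 [ 0.50016929 -0.11679863  0.12160024] [-0.37768656  0.31039239 -2.25040024] 4.58972015932487
```

View pics/c2.png

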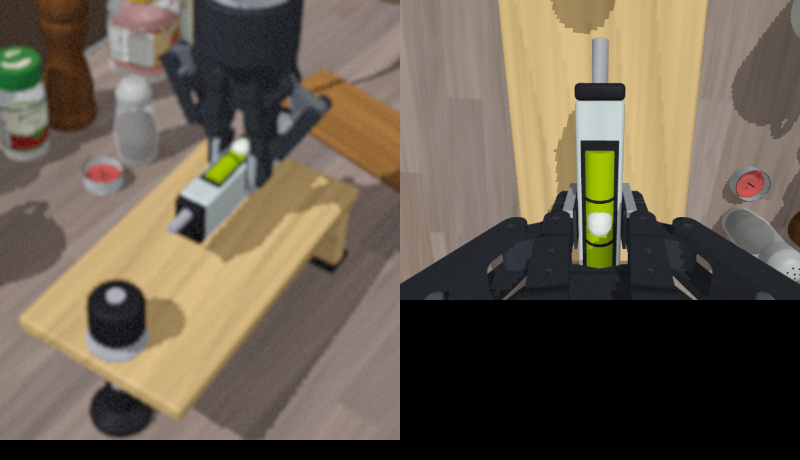

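>>> {"name": "arm_command", "arguments": {
  "plan": [
    [[0, 0, -0.008], 0],
    [[0, 0, -0.016], 0],
    [[0, 0, -0.021], 0],
    [[0, 0, -0.024], 0],
    [[0, 0, -0.025], 0],
    [[0, 0, -0.026], 0],
    [[0, 0, -0.027], 0],
    [[0, 0, -0.0275], 0],
    [[0, 0, -0.028], 0],
    [[0, 0, -0.028], 0]
  ]
}}

```text
time: 7.35
ee_pos: [0.5, -0.1168, 0.0935]
ee_rot: [[0.997, 0.08, 0.0], [0.08, -0.997, -0.0], [0.0, 0.0, -1.0]]
contact_force: [-1.0, 0.1, -1.2]
width: 0.0234
```

>>> {"name": "arm_command", "arguments": {
  "plan": [
    [[0, 0, -0.0003], 0],
    [[0, 0, -0.0006], 0],
    [[0, 0, -0.0009], 0],
    [[0, 0, -0.0012], 0],
    [[0, 0, -0.0015], 0],
    [[0, 0, -0.0015], 0],
    [[0, 0, -0.0015], 0],
    [[0, 0, -0.0015], 0],
    [[0, 0, -0.0015], 0],
    [[0, 0, -0.0015], 0]
  ]
}}

```text
time: 8.35
ee_pos: [0.5, -0.1167, 0.093]
ee_rot: [[0.997, 0.08, 0.0], [0.08, -0.997, -0.001], [0.0, 0.001, -1.0]]
contact_force: [-4.4, 2.3, 14.2]
width: 0.023
```

>>> {"name": "arm_command", "arguments": {
  "plan": [
    [[0, 0, 0.0005], 0],
    [[0, 0, 0.0005], 0],
    [[0, 0, 0.0005], 0],
    [[0, 0, 0.0005], 0],
    [[0, 0, 0.0005], 0],
    [[0, 0, 0.0005], 0],
    [[0, 0, 0.0005], 0],
    [[0, 0, 0.01], 0],
    [[0, 0, 0.04], 0],
    [[0, 0, 0.08], 0]
  ],
  "grip": 100
}}

```text
time: 9.35
ee_pos: [0.4985, -0.1165, 0.172]
ee_rot: [[0.997, 0.08, -0.003], [0.08, -0.997, 0.001], [-0.003, -0.001, -1.0]]
contact_force: [0.8, 0.1, 0.4]
width: 0.0854
```

>>> {"name": "arm_command", "arguments": {
  "plan": [
    [[0, 0.02, 0.01], 0],
    [[0, 0.04, 0.01], 0],
    [[-0.003, 0.06, 0.01], 0],
    [[-0.006, 0.08, 0.01], 0],
    [[-0.008, 0.1, 0.01], 0],
    [[-0.01, 0.12, 0.01], 0],
    [[-0.012, 0.14, 0.01], 0],
    [[-0.012, 0.15, 0.01], 0],
    [[-0.012, 0.15, 0.01], 0],
    [[-0.012, 0.15, 0.01], 0]
  ]
}}

```text
time: 10.35
ee_pos: [0.488, 0.0323, 0.182]
ee_rot: [[0.997, 0.08, 0.0], [0.08, -0.997, -0.001], [0.0, 0.001, -1.0]]
contact_force: [0.4, -0.1, -0.8]
width: 0.085
```

```bash
python3 - <<'E'
from h import *
snap("top","t3");snap("wrist","w3"); s=read_state();print(s["time"],s["ee_pos"],s["contact_force"],np.degrees(np.arctan2(s["ee_rot"][1][0],s["ee_rot"][0][0])))
R=lambda i:cv2.copyMakeBorder(i,0,600-i.shape[0],0,0,cv2.BORDER_CONSTANT)
i=np.hstack([R(cv2.resize(cv2.imread("pics/t3.png")[230:350,190:340],None,fx=2,fy=2,interpolation=2)),R(cv2.resize(cv2.imread("pics/w3.png"),(500,375)))])
cv2.imwrite("pics/c3.png",i[:400])
E
```

```text
10.45 [0.48797115 0.0318603  0.18180053] [ 0.43815477  0.03282909 -0.25687761] 4.497248887815502
```

View pics/c3.png

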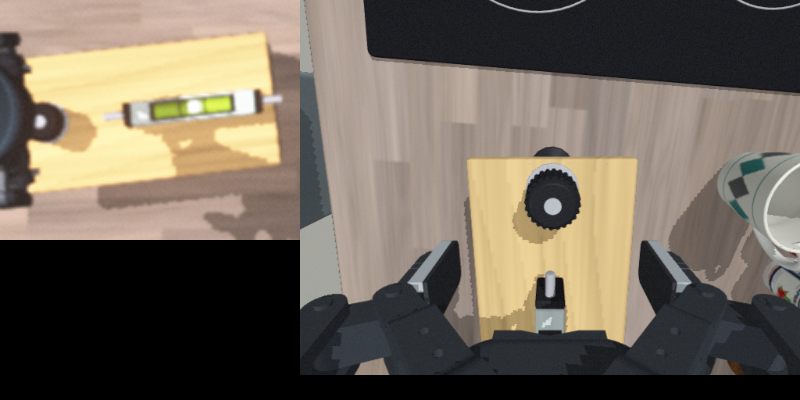

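```bash
python3 - <<'E'
from h import *
for z in(.122,.126):print("wheel",atz("w3",323.2,263.7,z))
v=atz("t3",190+193/4*2,230+107/2,.127);print("vial",v)
cn=[atz("w3",(q[0]-300)*1.28,q[1]*1.28,.085) for q in((467,159),(637,159))];print("edge",cn,np.mean(cn,0))
A=cv2.resize(cv2.imread("pics/t3.png")[270:300,240:335],None,fx=8,fy=8,interpolation=2)
cv2.imwrite("pics/c4.png",A)
E
```

```text
wheel [0.4898694  0.03137321 0.122     ]
wheel [0.48971932 0.03274302 0.126     ]
vial [ 0.49846688 -0.11714962  0.127     ]
edge [array([0.4197241 , 0.05305527, 0.085     ]), array([0.55557148, 0.06364278, 0.085     ])] [0.48764779 0.05834902 0.085     ]
```

View pics/c4.png

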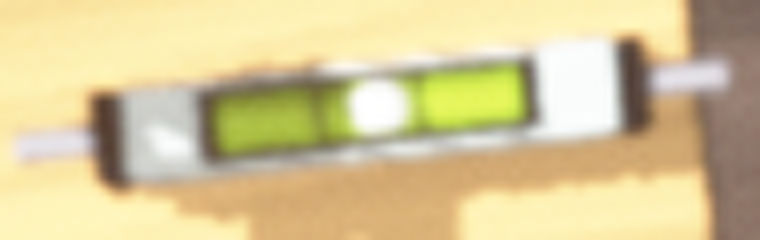

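>>> {"name": "arm_command", "arguments": {
  "plan": [
    [[0.001, 0.0025, -0.005], 8],
    [[0.001, 0.0025, -0.01], 16],
    [[0.001, 0.0025, -0.015], 24],
    [[0.001, 0.0025, -0.03], 25],
    [[0.001, 0.0025, -0.05], 25],
    [[0.001, 0.0025, -0.065], 25],
    [[0.001, 0.0025, -0.08], 25],
    [[0.001, 0.0025, -0.09], 25],
    [[0.001, 0.0025, -0.09], 25],
    [[0.001, 0.0025, -0.09], 25]
  ]
}}

```text
time: 11.45
ee_pos: [0.4891, 0.0354, 0.092]
ee_rot: [[0.87, 0.494, 0.0], [0.494, -0.87, -0.0], [0.0, 0.0, -1.0]]
contact_force: [0.2, -0.3, 0.2]
width: 0.0855
```

>>> {"name": "arm_command", "arguments": {
  "plan": [
    [[0, 0, 0], 0],
    [[0, 0, 0], 0],
    [[0, 0, 0], 0],
    [[0, 0, 0], 0],
    [[0, 0, 0], 0],
    [[0, 0, 0], 0],
    [[0, 0, 0], 0],
    [[0, 0, 0], 0],
    [[0, 0, 0], 0],
    [[0, 0, 0], 0]
  ],
  "grip": 0,
  "newtons": 50
}}

```text
time: 12.45
ee_pos: [0.4893, 0.0359, 0.092]
ee_rot: [[0.869, 0.494, 0.001], [0.494, -0.869, 0.0], [0.001, 0.0, -1.0]]
contact_force: [2.0, 0.6, 1.9]
width: 0.037
```

>>> {"name": "arm_command", "arguments": {
  "plan": [
    [[0, 0, -0.0005], 0],
    [[0, 0, -0.001], 0],
    [[0, 0, -0.0015], 0],
    [[0, 0, -0.002], 0],
    [[0, 0, -0.0025], 0],
    [[0, 0, -0.003], 0],
    [[0, 0, -0.003], 0],
    [[0, 0, -0.003], 0],
    [[0, 0, -0.003], 0],
    [[0, 0, -0.003], 0]
  ]
}}

```text
time: 13.45
ee_pos: [0.4893, 0.0362, 0.0894]
ee_rot: [[0.869, 0.494, 0.001], [0.494, -0.869, 0.0], [0.001, 0.0, -1.0]]
contact_force: [1.5, 3.1, 11.0]
width: 0.0368
```

>>> {"name": "arm_command", "arguments": {
  "plan": [
    [[0, 0, 0], -4],
    [[0, 0, 0], -9],
    [[0, 0, 0], -14],
    [[0, 0, 0], -19],
    [[0, 0, 0], -24],
    [[0, 0, 0], -29],
    [[0, 0, 0], -34],
    [[0, 0, 0], -38],
    [[0, 0, 0], -40],
    [[0, 0, 0], -40]
  ]
}}

```text
time: 14.45
ee_pos: [0.49, 0.0363, 0.0895]
ee_rot: [[0.983, -0.181, 0.002], [-0.181, -0.983, 0.001], [0.002, -0.001, -1.0]]
contact_force: [3.0, 3.2, 7.4]
width: 0.0364
```

>>> {"name": "arm_command", "arguments": {
  "plan": [
    [[0, 0, 0], 0],
    [[0, 0, 0], 0],
    [[0, 0, 0], 0],
    [[0, 0, 0], 0],
    [[0, 0, 0], 0],
    [[0, 0, 0], 0],
    [[0, 0, 0], 0],
    [[0, 0, 0], 0],
    [[0, 0, 0], 0],
    [[0, 0, 0], 0]
  ]
}}

```text
time: 15.45
ee_pos: [0.49, 0.0363, 0.0895]
ee_rot: [[0.984, -0.18, 0.002], [-0.18, -0.984, 0.001], [0.002, -0.001, -1.0]]
contact_force: [3.2, 3.7, 8.4]
width: 0.0362
```

```bash
python3 - <<'E'
from h import *
snap("top","t4");snap("scene","s4");s=read_state();print(s["time"],s["contact_force"])
A=cv2.resize(cv2.imread("pics/t4.png")[268:302,240:335],None,fx=8,fy=8,interpolation=2)
B=cv2.resize(cv2.imread("pics/s4.png")[235:315,240:430],None,fx=4,fy=4,interpolation=2)
cv2.imwrite("pics/c5.png",np.vstack([A,B]))
E
```

```text
15.55 [3.53279199 2.85152371 8.3012968 ]
```

View pics/c5.png

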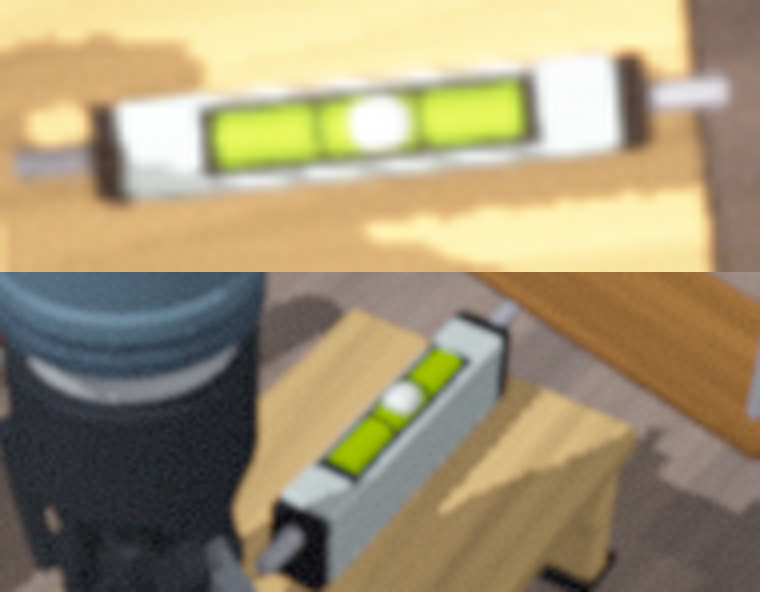

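>>> {"name": "arm_command", "arguments": {
  "plan": [
    [[0, 0, -0.0001], -2],
    [[0, 0, -0.0002], -4],
    [[0, 0, -0.0002], -6],
    [[0, 0, -0.0002], -7.5],
    [[0, 0, -0.0002], -7.5],
    [[0, 0, -0.0002], -7.5],
    [[0, 0, -0.0002], -7.5],
    [[0, 0, -0.0002], -7.5],
    [[0, 0, -0.0002], -7.5],
    [[0, 0, -0.0002], -7.5]
  ]
}}

```text
time: 16.55
ee_pos: [0.4901, 0.0363, 0.0895]
ee_rot: [[0.952, -0.307, 0.003], [-0.307, -0.952, 0.001], [0.002, -0.001, -1.0]]
contact_force: [3.4, 3.1, 9.3]
width: 0.0364
```

>>> {"name": "arm_command", "arguments": {
  "plan": [
    [[0, 0, 0], 0],
    [[0, 0, 0], 0],
    [[0, 0, 0], 0],
    [[0, 0, 0], 0],
    [[0, 0, 0], 0],
    [[0, 0, 0], 0],
    [[0, 0, 0], 0],
    [[0, 0, 0], 0],
    [[0, 0, 0], 0],
    [[0, 0, 0], 0]
  ]
}}

```text
time: 17.55
ee_pos: [0.4901, 0.0363, 0.0895]
ee_rot: [[0.952, -0.307, 0.003], [-0.307, -0.952, 0.001], [0.002, -0.001, -1.0]]
contact_force: [3.2, 2.4, 9.7]
width: 0.0364
```

```bash
python3 - <<'E'
from h import *
snap("top","t5");snap("scene","s5");s=read_state();print(s["time"],s["contact_force"])
A=cv2.resize(cv2.imread("pics/t5.png")[268:302,240:335],None,fx=8,fy=8,interpolation=2)
B=cv2.resize(cv2.imread("pics/s5.png")[235:315,240:430],None,fx=4,fy=4,interpolation=2)
cv2.imwrite("pics/c6.png",np.vstack([A,B]))
E
```

```text
17.65 [4.11424615 3.86849399 9.9266573 ]
```

View pics/c6.png

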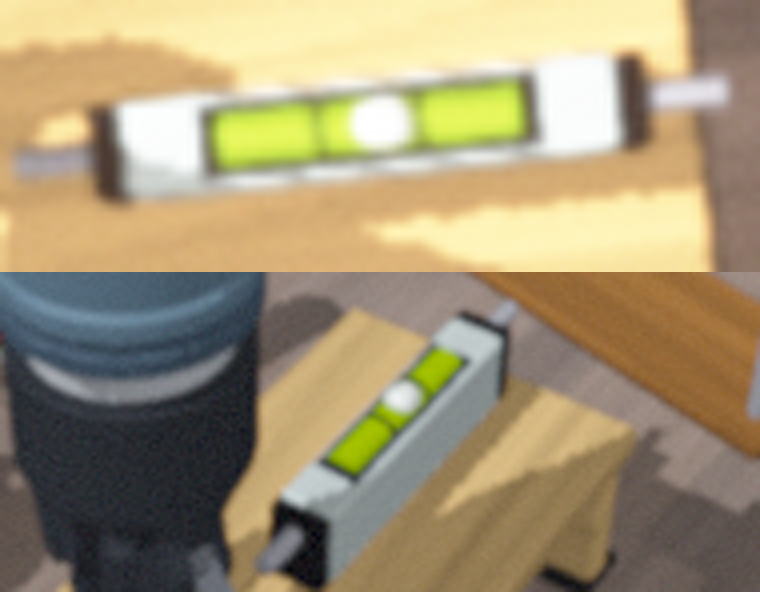

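```bash
python3 - <<'E'
from h import *
def bub(n):
    im=cv2.imread(f"pics/{n}.png"); hsv=cv2.cvtColor(im,cv2.COLOR_BGR2HSV)
    roi=np.zeros(im.shape[:2],bool)
    if n[0]=='t': roi[272:297,262:310]=1
    else: roi[250:290,315:365]=1
    g=roi&(hsv[...,0]>25)&(hsv[...,0]<45)&(hsv[...,1]>150)&(hsv[...,2]>100)
    ys,xs=np.nonzero(g); P=np.c_[xs,ys].astype(float)
    (c,s,a)=cv2.minAreaRect(P.astype(np.float32)); 
    bx=cv2.boxPoints((c,s,a)); e=[(bx[i+1]-bx[i]) for i in(0,1)]; e=max(e,key=np.linalg.norm); L=np.linalg.norm(e); d=e/L; d=d if d[0]>0 else -d
    m=np.zeros_like(roi,np.uint8); cv2.fillPoly(m,[bx.astype(int)],1)
    w=np.clip(hsv[...,2].astype(float)-hsv[...,1]-60,0,None)*m
    Y,X=np.mgrid[:480,:640]; b=np.array([(w*X).sum(),(w*Y).sum()])/w.sum()
    print(n,"c",np.round(c,2),"L",L.round(2),"off px",((b-c)@d).round(2),"mm",((b-c)@d*76/L).round(2))
for n in("t3","t4","t5","s4","s5"):bub(n)
G=lambda n:cv2.cvtColor(cv2.imread(f"pics/{n}.png"),cv2.COLOR_BGR2GRAY).astype(np.float32)
def sh(a,b,r): 
    A,B=(G(n)[r[0]:r[1],r[2]:r[3]] for n in(a,b)); w=cv2.createHanningWindow(A.shape[::-1],5)
    p=cv2.phaseCorrelate(A,B,w);print(a,b,r,np.round(p,2))
for a,b in(("s0","s4"),("s2","s4"),("s4","s5"),("s0","s2")):
    sh(a,b,(325,357,222,254)); sh(a,b,(355,387,288,320))
for a,b in(("t0","t3"),("t3","t4"),("t4","t5")): sh(a,b,(265,305,280,340))
d=np.load("pics/s0.npz");print([ (proj("s0",[.4178,.053,z]),proj("s0",[.4178,.053,z-.0027])) for z in(.085,)])
E
```

```text
t3 c [285.68 283.21] L 37.32 off px 2.29 mm 4.66
t4 c [285.52 283.19] L 37.63 off px 0.19 mm 0.39
t5 c [285.52 283.16] L 37.64 off px 1.19 mm 2.4
s4 c [338.25 269.75] L 40.31 off px 4.11 mm 7.74
s5 c [338.46 269.46] L 40.88 off px 4.71 mm 8.76Traceback (most recent call last):
  File "<stdin>", line 21, in <module>
  File "<stdin>", line 19, in sh
    return _wrapfunc(a, 'round', decimals=decimals, out=out)
    return _wrapit(obj, method, *args, **kwds)
    conv = _array_converter(obj)
ValueError: setting an array element with a sequence. The requested array has an inhomogeneous shape after 1 dimensions. The detected shape was (2,) + inhomogeneous part.
```

```bash
python3 - <<'E'
from h import *
snap("top","t6");snap("scene","s6")
G=lambda n:cv2.cvtColor(cv2.imread(f"pics/{n}.png"),cv2.COLOR_BGR2GRAY).astype(np.float32)
def sh(a,b,r): 
    A,B=(np.ascontiguousarray(G(n)[r[0]:r[1],r[2]:r[3]]) for n in(a,b)); w=cv2.createHanningWindow(A.shape[::-1],5)
    p,q=cv2.phaseCorrelate(A,B,w);print(a,b,r,np.round(p,2),round(q,2))
for a,b in(("s0","s2"),("s0","s4"),("s4","s5"),("s5","s6")):
    sh(a,b,(325,357,222,254)); sh(a,b,(355,387,288,320))
for a,b in(("t3","t4"),("t4","t5"),("t5","t6")): sh(a,b,(265,305,280,340))
def prof(n,p,q):  # average strip of blue channel along axis
    im=cv2.imread(f"pics/{n}.png").astype(np.float32); p,q=np.array(p,float),np.array(q,float); d=(q-p)/np.linalg.norm(q-p); m=np.array([-d[1],d[0]])
    t=np.arange(0,np.linalg.norm(q-p),.25); o=np.arange(-2,2.1,.5)
    X=(p[0]+d[0]*t[None]+m[0]*o[:,None]).astype(np.float32);Y=(p[1]+d[1]*t[None]+m[1]*o[:,None]).astype(np.float32)
    v=cv2.remap(im,X,Y,cv2.INTER_LINEAR).mean(0); B,Gr=v[:,0],v[:,1]
    b=np.nonzero(B>.5*B[40:-40].max())[0]; b=b[(b>40)&(b<len(t)-40)]
    wt=np.clip(B-80,0,None); wt[:40]=0; wt[-40:]=0
    lo=[i for i in range(2,len(t)-2) if Gr[i]==Gr[i-2:i+3].min() and Gr[i]<.9*np.median(Gr)]
    print(n,"bubble",t[b].min(),t[b].max(),"cen",(wt*t).sum()/wt.sum(),"G minima",[(float(t[i]),int(Gr[i])) for i in lo])
for n,y in(("t0",0),("t3",0),("t4",2),("t5",2),("t6",2)):
    if n!="t0": prof(n,(240+180/8,(270 if n=="t3" else 268)+(127 if n=="t3" else 143)/8),(240+560/8,(270 if n=="t3" else 268)+(92 if n=="t3" else 107)/8))
for n in("s4","s5","s6"): prof(n,(240+318/4,235+(480-272)/4),(240+478/4,235+(338-272)/4))
E
```

```text
s0 s2 (325, 357, 222, 254) [0.01 0.03] 0.97
s0 s2 (355, 387, 288, 320) [-0.15 -0.27] 1.01
s0 s4 (325, 357, 222, 254) [-0.1  -0.07] 1.05
s0 s4 (355, 387, 288, 320) [0.08 0.1 ] 0.9
s4 s5 (325, 357, 222, 254) [-0.25  0.2 ] 1.03
s4 s5 (355, 387, 288, 320) [-0.36 -0.27] 0.88
s5 s6 (325, 357, 222, 254) [-0.11  0.07] 1.02
s5 s6 (355, 387, 288, 320) [-0.11 -0.12] 0.99
t3 t4 (265, 305, 280, 340) [0.04 0.03] 0.95
t4 t5 (265, 305, 280, 340) [0.05 0.1 ] 0.95
t5 t6 (265, 305, 280, 340) [-0.09 -0.03] 0.95
t3 bubble 20.75 28.5 cen 24.904409191158795 G minima [(3.25, 101), (8.5, 183), (9.75, 183), (11.5, 182), (16.75, 150), (43.5, 121)]
t4 bubble 20.25 28.5 cen 24.467230603271158 G minima [(3.25, 145), (16.75, 205), (29.5, 201), (43.5, 124)]
t5 bubble 20.75 29.0 cen 24.74618112141743 G minima [(3.25, 146), (16.75, 211), (29.5, 202), (43.5, 124)]
t6 bubble 20.5 29.0 cen 24.702713244052546 G minima [(3.25, 146), (16.75, 210), (29.5, 202), (43.5, 123)]
s4 bubble 25.75 33.5 cen 29.569720029462545 G minima [(5.25, 93), (22.0, 153), (34.75, 144), (47.0, 145)]
s5 bubble 26.25 33.75 cen 29.83197165164857 G minima [(5.25, 97), (22.25, 145), (35.0, 143), (47.0, 146)]
s6 bubble 26.0 33.75 cen 29.841400359265997 G minima [(5.25, 98), (22.25, 146), (35.0, 142), (47.0, 145)]
```

>>> {"name": "arm_command", "arguments": {
  "plan": [
    [[0, 0, 0], -3],
    [[0, 0, 0], -6],
    [[0, 0, 0], -9],
    [[0, 0, 0], -12],
    [[0, 0, 0], -12],
    [[0, 0, 0], -12],
    [[0, 0, 0], -12],
    [[0, 0, 0], -12],
    [[0, 0, 0], -12],
    [[0, 0, 0], -12]
  ]
}}

```text
time: 18.75
ee_pos: [0.4903, 0.0362, 0.0895]
ee_rot: [[0.867, -0.499, 0.003], [-0.499, -0.867, 0.001], [0.002, -0.002, -1.0]]
contact_force: [2.9, 3.4, 9.7]
width: 0.0365
```

>>> {"name": "arm_command", "arguments": {
  "plan": [
    [[0, 0, 0], 0],
    [[0, 0, 0], 0],
    [[0, 0, 0], 0],
    [[0, 0, 0], 0],
    [[0, 0, 0], 0],
    [[0, 0, 0], 0],
    [[0, 0, 0], 0],
    [[0, 0, 0], 0],
    [[0, 0, 0], 0],
    [[0, 0, 0], 0]
  ]
}}

```text
time: 19.75
ee_pos: [0.4903, 0.0362, 0.0895]
ee_rot: [[0.867, -0.499, 0.003], [-0.499, -0.867, 0.001], [0.002, -0.002, -1.0]]
contact_force: [3.7, 3.2, 8.9]
width: 0.0365
```

```bash
cat >> h.py <<'E'
def prof(n,p,q):
    im=cv2.imread(f"pics/{n}.png").astype(np.float32); p,q=np.array(p,float),np.array(q,float); d=(q-p)/np.linalg.norm(q-p); m=np.array([-d[1],d[0]])
    t=np.arange(0,np.linalg.norm(q-p),.25); o=np.arange(-2,2.1,.5)
    X=(p[0]+d[0]*t[None]+m[0]*o[:,None]).astype(np.float32);Y=(p[1]+d[1]*t[None]+m[1]*o[:,None]).astype(np.float32)
    v=cv2.remap(im,X,Y,cv2.INTER_LINEAR).mean(0); B,Gr=v[:,0],v[:,1]
    wt=np.clip(B-80,0,None); wt[:40]=0; wt[-40:]=0
    print(n,"cen",(wt*t).sum()/wt.sum(),"minima",[(float(t[i]),int(Gr[i])) for i in range(2,len(t)-2) if Gr[i]==Gr[i-2:i+3].min() and Gr[i]<.9*np.median(Gr)])
def both(k):
    snap("top",f"t{k}");snap("scene",f"s{k}")
    prof(f"t{k}",(262.5,285.9),(310,281.4)); prof(f"s{k}",(319.5,287),(359.5,251.5))
    s=read_state();print(s["time"],s["ee_pos"],s["contact_force"],s["moment"])
E
python3 - <<'E'
from h import *
both(7)
E
```

```text
t7 cen 22.976872837109045 minima [(3.5, 140), (17.25, 213), (29.75, 208), (43.75, 123)]
s7 cen 28.027803658348358 minima [(5.5, 91), (22.5, 154), (35.25, 146), (47.0, 146)]
19.85 [0.49033129 0.03618521 0.08947744] [4.12260722 2.62110513 9.85501659] [ 0.43988978 -0.51393505 -0.00956299]
```

>>> {"name": "arm_command", "arguments": {
  "plan": [
    [[0, 0, -0.0001], 1],
    [[0, 0, -0.0002], 2],
    [[0, 0, -0.0003], 3],
    [[0, 0, -0.0003], 4],
    [[0, 0, -0.0003], 4],
    [[0, 0, -0.0003], 4],
    [[0, 0, -0.0003], 4],
    [[0, 0, -0.0003], 4],
    [[0, 0, -0.0003], 4],
    [[0, 0, -0.0003], 4]
  ]
}}

```text
time: 20.85
ee_pos: [0.4902, 0.0362, 0.0893]
ee_rot: [[0.9, -0.436, 0.003], [-0.436, -0.9, 0.001], [0.002, -0.002, -1.0]]
contact_force: [2.9, 3.0, 11.2]
width: 0.0366
```

>>> {"name": "arm_command", "arguments": {
  "plan": [
    [[0, 0, 0], 0],
    [[0, 0, 0], 0],
    [[0, 0, 0], 0],
    [[0, 0, 0], 0],
    [[0, 0, 0], 0],
    [[0, 0, 0], 0],
    [[0, 0, 0], 0],
    [[0, 0, 0], 0],
    [[0, 0, 0], 0],
    [[0, 0, 0], 0]
  ]
}}

```text
time: 21.85
ee_pos: [0.4903, 0.0362, 0.0893]
ee_rot: [[0.9, -0.437, 0.003], [-0.437, -0.9, 0.001], [0.002, -0.002, -1.0]]
contact_force: [3.0, 2.3, 11.9]
width: 0.0366
```

```bash
python3 - <<'E'
from h import *
both(8)
A=cv2.resize(cv2.imread("pics/t8.png")[268:302,240:335],None,fx=8,fy=8,interpolation=2)
B=cv2.resize(cv2.imread("pics/s8.png")[235:315,240:430],None,fx=4,fy=4,interpolation=2)
cv2.imwrite("pics/c8.png",np.vstack([A,B]))
E
```

```text
t8 cen 24.01961346436469 minima [(3.25, 140), (16.75, 206), (29.75, 203), (43.75, 120)]
s8 cen 29.177844965544693 minima [(5.25, 92), (22.5, 152), (35.0, 143), (47.0, 146)]
21.95 [0.49027495 0.03625046 0.08934248] [ 2.62070839  2.86998812 11.0887823 ] [ 0.38871902 -0.32768354  0.06583829]
```

View pics/c8.png

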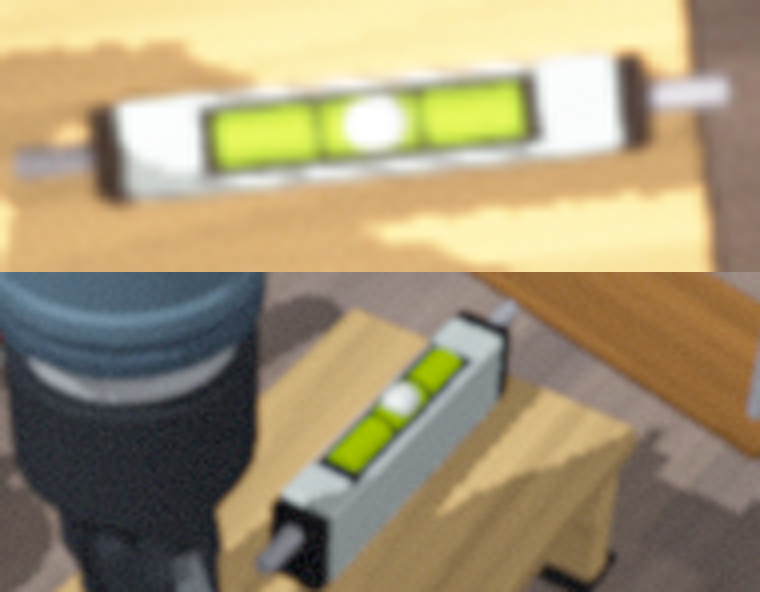

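>>> {"name": "arm_command", "arguments": {
  "plan": [
    [[0, 0, 0], -1],
    [[0, 0, 0], -2],
    [[0, 0, 0], -2],
    [[0, 0, 0], -2],
    [[0, 0, 0], -2],
    [[0, 0, 0], -2],
    [[0, 0, 0], -2],
    [[0, 0, 0], -2],
    [[0, 0, 0], -2],
    [[0, 0, 0], -2]
  ]
}}

```text
time: 22.95
ee_pos: [0.4903, 0.0363, 0.0894]
ee_rot: [[0.884, -0.468, 0.003], [-0.468, -0.884, 0.001], [0.002, -0.002, -1.0]]
contact_force: [3.1, 2.9, 11.4]
width: 0.0369
```

>>> {"name": "arm_command", "arguments": {
  "plan": [
    [[0, 0, 0], 0],
    [[0, 0, 0], 0],
    [[0, 0, 0], 0],
    [[0, 0, 0], 0],
    [[0, 0, 0], 0],
    [[0, 0, 0], 0],
    [[0, 0, 0], 0],
    [[0, 0, 0], 0],
    [[0, 0, 0], 0],
    [[0, 0, 0], 0]
  ]
}}

```text
time: 23.95
ee_pos: [0.4903, 0.0363, 0.0894]
ee_rot: [[0.884, -0.468, 0.003], [-0.468, -0.884, 0.001], [0.002, -0.002, -1.0]]
contact_force: [2.4, 3.0, 11.5]
width: 0.0367
```

```bash
python3 - <<'E'
from h import *
both(9);both(10)
E
```

```text
t9 cen 23.605006015830458 minima [(3.5, 140), (16.75, 205), (29.75, 203), (43.75, 120)]
s9 cen 28.768780638579898 minima [(5.25, 91), (22.25, 155), (35.0, 142), (47.0, 146)]
24.05 [0.49028428 0.03621508 0.08934708] [ 3.52061222  2.43878693 10.85892452] [ 0.36542706 -0.3771795  -0.02618351]
t10 cen 23.557744935706804 minima [(3.5, 139), (16.75, 205), (29.75, 204), (43.75, 119)]
s10 cen 28.760785180385195 minima [(5.5, 91), (22.5, 154), (35.0, 143), (47.0, 146)]
24.15 [0.49030193 0.03624069 0.08934078] [ 3.51148928  2.89954088 11.61502671] [ 0.41776076 -0.32699001 -0.0310793 ]
```

Both cameras show the bubble within about 0.6 mm of the middle and holding still. The push reads about 11 N.

```bash
python3 -c "
from cell import *
print(job_done())"
```

```text
the job is handed in; nothing more can be done
None
```

I handed the job in at about 24 s of the 51 s, with the gripper still holding the wheel, pressing it down, and the bubble centred. The hand-in gives no verdict.

**What I did:** I lifted the level off its hooks and laid it lengthwise on the shelf, then let go. It lies about 47 mm from the shelf's middle, on the side away from the wheel. I then gripped the wheel, pressed it down and turned it clockwise, about 57° net.

**Last checks:**
- **Bubble:** within about 0.6 mm of the midpoint of the lines in the top view and 0.1 mm in the scene view, and steady over two readings.
- **Push:** about 11 N down, with the fingers 37 mm apart on the wheel.
- **Shelf fully down:** not measured directly. The bubble's net movement matches the wheel turn minus the 12 mm spring effect, and the last extra push lowered the gripper by only about 0.15 mm.
- **Bystanders:** I did not measure the mug, salt shaker or tea light at the end. The arm never touched down near them.

**What disagreed:**
- One 7.5° turn partway through barely moved the bubble, though later turns moved it as expected. It may have been slip, settling or an imprecise reading.
- Two early estimates of the wheel's position along the shelf differed by about 5 mm. I aimed between them, and the grip held.

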